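# Close the sample block with its loose cover disc

## Task

Close the white sample block: slide its loose round cover across the deck, without lifting it off, until it drops into the round mouth over the vials. It then stands crooked on three stiff pads hidden under its rim, so press it down firmly (about 20 N, held for a moment, never more than 40 N) beside the green dot first, then beside the other two dots going counter-clockwise, so that it is fully home and level. Leave the bench's other things where they are, and let go.

Things in the scene. Friction and masses are not known exactly. Their poses are not given: they have to be found in the camera images.
- cover_center (a point): Centre (half-way up, 5 mm above its underside) of the loose cover: a flat aluminium disc, 120 mm in diameter, 10 mm thick, blue top face with a bare rim, 0.25 to 0.45 kg, no handle, edges rounded 1.5 mm. It starts lying flat on the deck, near the mouth. Its z axis is the disc's axis.
- block: The white sample block, fixed to the bench, in any direction: 250 mm (its x) by 300 mm (its y), 70 mm high. Its flat top is the deck. Origin at bench height under its centre; the mouth is 70 mm from the centre in +y, the plain deck where the cover starts is in -y. Pressing the cover with more than 40 N damages the block.
- mouth (a point): Centre of the block's round mouth, at deck height (70 mm above the bench); axes as the block's, z up. The mouth is a recess 124 mm in diameter (2 mm of play round the cover) with three pads to carry the cover. Their hard stops lie at one level, 10 to 13 mm below the deck: it is set differently each time, so the cover ends level, its top flush to 3 mm below the deck, as felt.
- dot0 (a point): Green dot (10 mm) on the deck, 70 mm from the mouth's centre in +y. On the line from dot to centre, 53 mm from the centre, stands a black pad, 3 to 6 mm above its stop (each differs, unknown). It sinks under 8 to 12 N pressed above it until it meets its stop, and stays where it is left. Press the cover on this line, 40 to 50 mm from the mouth's centre.
- dot1 (a point): First red dot: as the green dot, with a pad of its own, 120 degrees further counter-clockwise seen from above.
- dot2 (a point): Second red dot: as the green dot, with a pad of its own, 240 degrees counter-clockwise from the green dot.
- rack: Bystander: aluminium vial rack, 100 x 160 x 30 mm with blue-capped vials up to 46 mm high. Origin under its centre.
- beaker: Bystander: glass beaker, 72 mm in diameter, 90 mm high. Origin under its centre.
- bottle: Bystander: amber bottle, 60 mm in diameter, 110 mm high. Origin under its centre.
Things that resemble listed ones, but are neither listed nor needed, are in the scene too. Of the things like the part that bears cover_center, leave any that is pink or purple; of the rest the smaller one is meant.

How it is judged:
By the outcome, as a careful person would: the job done as asked, in the order asked, and still so for the second after the job is handed in, with the robot touching nothing.
It also fails if it takes over 72 s, if anything falls off the work surface, if the arm or the gripper's body presses on something with over 40 N, if the wrist force passes 120 N, or if a joint passes its speed limit or range.

## Robot

A 6-joint arm with a two-finger parallel gripper is mounted at the origin on the work surface. World frame = base frame: x ahead of the robot, y to its left, z up, the work surface at z = 0. Lengths are in m, angles in rad, forces in N, time in s.
With the tool pointing down it reaches from about 0.425 to 0.95 m from the base axis. Payload 3.5 kg.
Tool frame: the origin (TCP) lies between the finger pads; the fingertips stand 14 mm ahead of it and the grasp point (between the pads) lies 5 mm behind it; z points along the fingers, y is the direction in which the jaws open and shut (so a half turn about z gives the same grasp; the last joint's range is limited). The gripper opens to 85 mm and grips with 20 to 120 N. Pads are 22 mm wide; open, the fingers measure 114 mm over their backs; the gripper's body (76 mm by 85 mm) begins 54 mm behind the grasp point. The pads swing forward as they close: fully open they stand 13 mm farther back than shut.
Start: joints at [-1.444, 0.286, 1.577, -0, 1.279, -0.15], TCP at [0.184, -0.649, 0.245] pointing down, gripper open.
Joint ranges: [-2.77, 2.77], [-0.9, 2.22], [0.21, 2.48], [-1.53, 4.67], [0.24, 2.81], [-2.84, 2.84]. Speed limits (rad/s): [2.79, 2.79, 3.14, 3.14, 3.14, 3.14].

## Interface

Orientations are given as a unit quaternion [x, y, z, w].
In Python, from plant import ctrl gives the robot as it stands. The module is installed in compiled form; this text tells all that it offers.
- The arm moves only by the tool servo_tool, never from a script. Its argument "increments" is text: rows parted by semicolons, each of 7 numbers parted by spaces: the turn, a rotation vector about the tool's x, y, z in rad, then the shift along the tool's x, y, z in cm, then the finger opening in cm, from 0 to 8.54. In form: ax ay az dx dy dz claw; .... A call has 1 to 10 rows; each row is the pose to reach, as a shift and turn from the pose commanded when the call began, along the tool's axes at that moment; what a row does not reach only later rows make up. A row lasts 1/12 s, in which the tool goes at most 41.7 mm and 7.16 degrees, less where a joint would pass 70% of its speed; a pose out of reach is approached as far as the arm can. A call with a gripper value outside its range is refused whole. The fingers move at their own pace and stop on an object; "grip_force" is the grip in N (left out, the last holds). Time passes only in rows, so rows that repeat a pose let the fingers close. It gives the time, the measured TCP pose, the force and the opening at its end, in the units of the state.
- ctrl.get_state(): the state, without advancing time (a new reading comes with each control period).
- ctrl.read_camera(name): name is "side" or "top" or "wrist"; returns (picture, depth): 384x512x3 uint8, red, green, blue; 384x512 float32, m along the optical axis (not along the pixel's ray), 0 where there is no reading.
- ctrl.camera_info(name): a dict with "camera_matrix" (3x3 intrinsics, pixels), "world_to_cam" (4x4, takes a point from world to camera coordinates). Camera axes: x right, y down, z forward; pixel columns grow to the right and rows downward; lengths in m; the calibration is good to about 2 mm. A picture is of the moment at which its call begins: read the wrist's pose just before it. camera_info takes no time and is no camera call; for the wrist camera it gives the pose at the moment of the call.
- ctrl.sign_off(): hands the job in, once; it reports no verdict.
The state is a dict: "time": time; "qpos": joint angles; "dq": joint speeds; "joint_efforts": joint torques, N m; "eef_pos": TCP position; "tcp_rot": TCP orientation; "contact_force": force on the tool from outside, world axes, zero at the start; "wrist_torque": the same for the moment, N m; "opening": opening from 0.0 (shut) to 1.0 (fully open).
Only numpy, scipy, OpenCV 4.12 (cv2) and the standard library are available. Lean on these libraries where they do the work, as an engineer would, in place of code of your own. Each camera call takes 0.05 s, during which the arm holds its last target.

## Working session

There is one attempt and no reset: what is moved stays moved. The work goes in short steps, Python scripts to look and compute and a tool call to move; the robot and the scene stay as the last step left them, time stands still between calls to the robot, and variables do not carry over. Pictures are saved under pics/ and viewed, and the job is handed in when it is done.

Besides the shell and the picture viewer there is one more tool, called after "Request:" in YAML: its name, and indented under it one key for each argument. servo_tool: Moves the arm, as the interface text tells. Its arguments: {"type":"object","properties":{"increments":{"type":"string"},"grip_force":{"type":"number"}},"required":["increments"]}

```bash
ls; mkdir -p pics; python3 - <<'E'
from plant import ctrl
import cv2,numpy as np
print(ctrl.get_state())
for n in("top","side","wrist"):
    i=ctrl.camera_info(n);p,d=ctrl.read_camera(n)
    cv2.imwrite(f"pics/{n}0.png",p[:,:,::-1]);np.savez(f"pics/{n}0.npz",p=p,d=d,K=i["camera_matrix"],T=i["world_to_cam"])
    print(n,i["camera_matrix"],i["world_to_cam"])
E
```

```text
pics
{'time': 0.0, 'qpos': array([-1.44398204e+00,  2.87185945e-01,  1.57818876e+00, -4.30023852e-06,
        1.27861897e+00, -1.49987342e-01]), 'dq': array([ 6.30250581e-04, -3.05714683e-04,  7.68746874e-05, -1.75486351e-04,
        3.97850689e-04,  1.18854425e-03]), 'joint_efforts': array([ 1.18201110e-04, -4.05977154e+01, -2.92625499e+01, -2.38848770e-04,
        5.78609193e-03, -9.22431497e-06]), 'eef_pos': array([ 0.18441896, -0.64865975,  0.24392727]), 'tcp_rot': array([ 9.90437086e-01,  1.37959913e-01,  1.18512912e-05, -1.20045080e-03]), 'contact_force': array([ 0.9190006 , -1.20685992,  0.62200558]), 'wrist_torque': array([ 0.01794028, -0.04885464, -0.00499905]), 'opening': 1.0026681846715833}
top [[352.99598437   0.         258.21017695]
 [  0.         352.99598437 195.51219919]
 [  0.           0.           1.        ]] [[-0.01559236 -0.99980651  0.01199274  0.01209198]
 [-0.99531221  0.01437507 -0.09563979  0.65547387]
 [ 0.09544889 -0.01342777 -0.99534376  1.19756526]
 [ 0.          0.          0.          1.        ]]
side [[404.60254172   0.         258.22072843]
 [  0.         404.60254172 192.22217382]
 [  0.           0.           1.        ]] [[-0.80594494 -0.59170761  0.01829897  0.50305386]
 [-0.32124516  0.41117524 -0.85307472  0.27350862]
 [ 0.49724672 -0.69340971 -0.52146781  1.063337  ]
 [ 0.          0.          0.          1.        ]]
wrist [[319.47927101   0.         256.98602939]
 [  0.         319.47927101 190.66963967]
 [  0.           0.           1.        ]] [[ 0.27278845 -0.96207009 -0.0027582  -0.6728163 ]
 [-0.92494672 -0.26304897  0.27436985 -0.03570232]
 [-0.26468856 -0.07229373 -0.96162029  0.37979758]
 [ 0.          0.          0.          1.        ]]
```

View pics/top0.png

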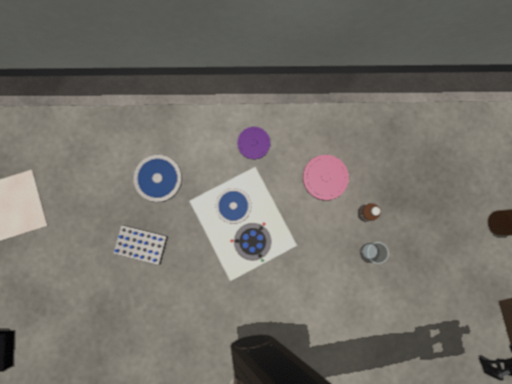

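View pics/side0.png

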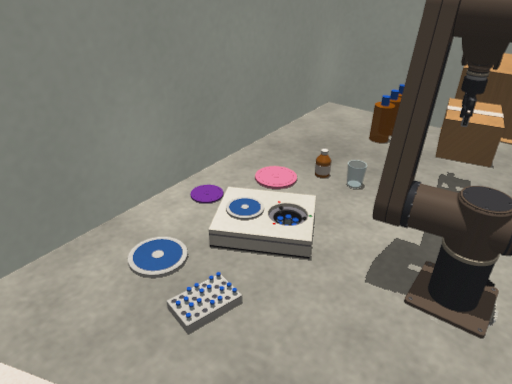

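View pics/wrist0.png

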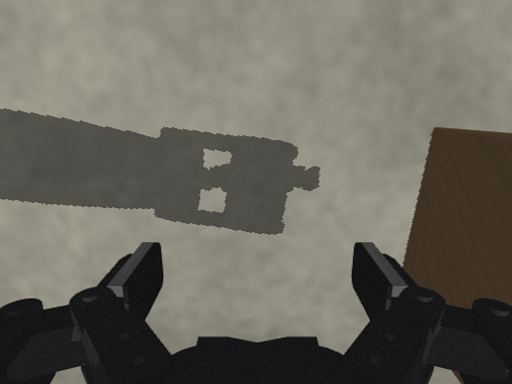

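```bash
cat > h.py <<'E'
import numpy as np,cv2
from scipy.spatial.transform import Rotation as R
def ray(z,K,T,uv):  # pixel->world at height z
    Ri=T[:3,:3].T; c=-Ri@T[:3,3]
    d=Ri@np.linalg.inv(K)@np.array([uv[0],uv[1],1.0])
    return c+d*(z-c[2])/d[2]
def grab(ctrl,n,name):
    s=ctrl.get_state(); i=ctrl.camera_info(n);p,d=ctrl.read_camera(n)
    cv2.imwrite(f"pics/{name}.png",p[:,:,::-1]);np.savez(f"pics/{name}.npz",p=p,d=d,K=i["camera_matrix"],T=i["world_to_cam"],pos=s["eef_pos"],q=s["tcp_rot"]);return s
def load(name):return np.load(f"pics/{name}.npz")
def toworld(f):
    K,T,d=f["K"],f["T"],f["d"];v,u=np.indices(d.shape)
    X=np.stack([(u-K[0,2])/K[0,0]*d,(v-K[1,2])/K[1,1]*d,d],-1)
    return (X-T[:3,3])@T[:3,:3]
E
python3 - <<'E'
from h import *
f=load("top0")
cv2.imwrite("pics/topz.png",cv2.resize(f["p"][155:290,180:310,::-1],None,fx=4.4,fy=4.4,interpolation=cv2.INTER_CUBIC))
for n,uv,z in(("cover",(233,206),.08),("mouth",(252,240.5),.07),("decoy",(157,178),.01),("rack",(140,245),.03),("green?",(263,260),.07),("r",(264,224),.07),("r2",(233,240),.07)):print(n,ray(z,f["K"],f["T"],uv).round(4))
W=toworld(f)
for uv in((233,206),(222,215),(157,178),(254,190),(253,143)):print(uv,W[uv[1],uv[0]].round(4))
E
```

```text
cover [0.617  0.0874 0.08  ]
mouth [0.5017 0.0258 0.07  ]
decoy [0.7252 0.3599 0.01  ]
rack [0.4913 0.4098 0.03  ]
green? [ 0.437  -0.0098  0.07  ]
r [ 0.5558 -0.0151  0.07  ]
r2 [0.5044 0.089  0.07  ]
(233, 206) [0.617  0.0874 0.0807]
(222, 215) [0.5879 0.1248 0.0732]
(157, 178) [0.7247 0.359  0.0134]
(254, 190) [0.6713 0.0167 0.0649]
(253, 143) [0.8487 0.0177 0.0048]
```

View pics/topz.png

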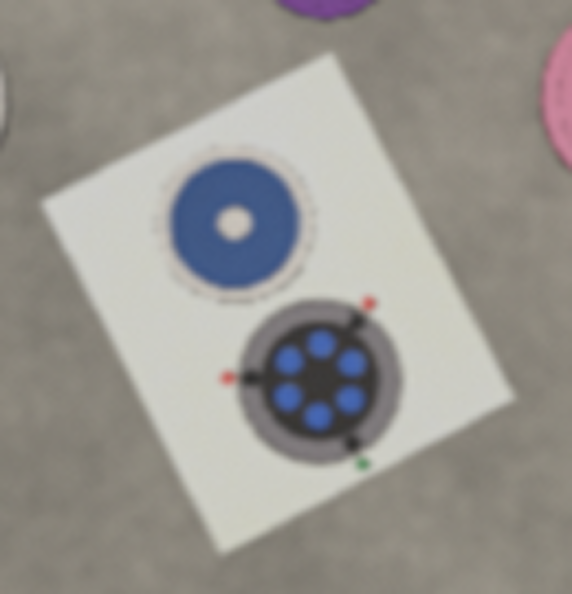

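```bash
cat >> h.py <<'E'
def delta(s,pos,yaw):
    R0=R.from_quat(s["tcp_rot"]); c,n=np.cos(yaw),np.sin(yaw)
    Rt=R.from_matrix(np.array([[c,n,0],[n,-c,0],[0,0,-1.]]))
    return (R0.inv()*Rt).as_rotvec().round(3),((R0.inv().apply(np.array(pos)-s["eef_pos"]))*100).round(2)
E
python3 - <<'E'
from plant import ctrl
from h import *
s=ctrl.get_state();f=load("wrist0");T=f["T"];R0=R.from_quat(s["tcp_rot"])
c=-T[:3,:3].T@T[:3,3];print("cam in tool",R0.inv().apply(c-s["eef_pos"]),"look",R0.inv().apply(T[2,:3]))
print(delta(s,[.60,.075,.30],.49))
E
```

```text
cam in tool [ 0.06947714 -0.00087218 -0.12890214] look [-0.2746365  -0.00103567  0.96154756]
(array([-0.002, -0.   , -0.213]), array([ 59.76, -58.28,  -5.45]))
```

Request:
servo_tool:
  increments: "0 0 -0.1 15 -15 -5.4 6;0 0 -0.15 30 -29 -5.4 6;0 0 -0.213 59 -57 -5.4 6;0 0 -0.213 59 -57 -5.4 6;0 0 -0.213 59 -57 -5.4 6;0 0 -0.213 59 -57 -5.4 6;0 0 -0.213 59 -57 -5.4 6;0 0 -0.213 59 -57 -5.4 6;0 0 -0.213 59 -57 -5.4 6;0 0 -0.213 59 -57 -5.4 6"

```text
time: 0.98
eef_pos: [0.3927, -0.2885, 0.2779]
tcp_rot: [0.97, 0.242, 0.0, -0.0]
contact_force: [1.7, -0.8, -0.2]
opening: 0.703
```

```bash
python3 - <<'E'
from plant import ctrl
from h import *
s=ctrl.get_state();print(s["time"],s["eef_pos"],delta(s,[.60,.075,.30],.49))
E
```

```text
0.9833 [ 0.39272736 -0.28845461  0.27785265] (array([-0.   , -0.   , -0.001]), array([ 35.38, -22.34,  -2.21]))
```

Request:
servo_tool:
  increments: "0 0 0 34 -21 -2.2 6;0 0 0 34 -21 -2.2 6;0 0 0 34 -21 -2.2 6;0 0 0 34 -21 -2.2 6;0 0 0 34 -21 -2.2 6;0 0 0 34 -21 -2.2 6;0 0 0 34 -21 -2.2 6;0 0 0 34 -21 -2.2 6;0 0 0 34 -21 -2.2 6;0 0 0 34 -21 -2.2 6"

```text
time: 1.82
eef_pos: [0.5945, 0.0584, 0.2998]
tcp_rot: [0.97, 0.244, 0.0, -0.0]
contact_force: [-0.9, -0.4, 0.9]
opening: 0.704
```

Request:
servo_tool:
  increments: "0 0 0 0 0 0 6;0 0 0 0 0 0 6;0 0 0 0 0 0 6;0 0 0 0 0 0 6"

```text
time: 2.15
eef_pos: [0.593, 0.0538, 0.2996]
tcp_rot: [0.97, 0.242, -0.0, 0.0]
contact_force: [0.3, 0.1, -0.7]
opening: 0.701
```

```bash
python3 - <<'E'
from plant import ctrl
from h import *
s=grab(ctrl,"wrist","w1");print(s["time"],s["eef_pos"],s["dq"].max(),delta(s,[.60,.075,.30],.49),s["contact_force"])
E
```

```text
2.15 [0.59304273 0.05382904 0.29959942] 0.0029764347069251747 (array([-0.   ,  0.001, -0.001]), array([ 1.61, -1.54, -0.04])) [ 0.2859594   0.14530532 -0.72899665]
```

View pics/w1.png

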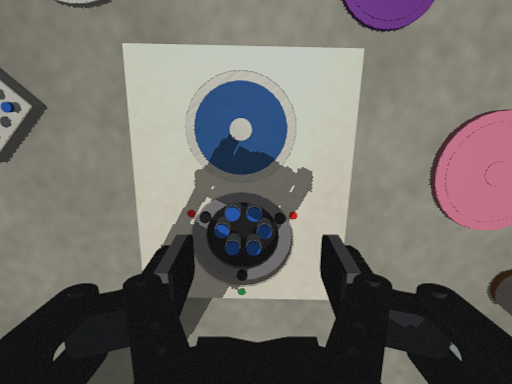

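```bash
cat >> h.py <<'E'
def find(name):
    f=load(name);p=f["p"].astype(int);K,T=f["K"],f["T"]
    r,g,b=p[...,0],p[...,1],p[...,2]; out={}
    def blobs(m,mn,mx):
        n,l,st,c=cv2.connectedComponentsWithStats(m.astype(np.uint8));return [(c[i],st[i,4],l==i) for i in range(1,n) if mn<=st[i,4]<=mx]
    out["red"]=[(ray(.07,K,T,c).round(4),a,c.round(1)) for c,a,_ in blobs((r>130)&(g<80)&(b<80)&(r-g>90),8,300)]
    out["green"]=[(ray(.07,K,T,c).round(4),a,c.round(1)) for c,a,_ in blobs((g-r>40)&(g-b>20),8,300)]
    return out
E
python3 - <<'E'
from h import *
print(find("w1"))
f=load("w1");K,T,p=f["K"],f["T"],f["p"].astype(int)
hsv=cv2.cvtColor(f["p"],cv2.COLOR_RGB2HSV)
m=((hsv[...,0]>100)&(hsv[...,0]<125)&(hsv[...,1]>110)).astype(np.uint8)
n,l,st,c=cv2.connectedComponentsWithStats(m)
i=max(range(1,n),key=lambda i:st[i,4]);print(st[i])
cs,_=cv2.findContours((l==i).astype(np.uint8),cv2.RETR_EXTERNAL,cv2.CHAIN_APPROX_NONE)
P=np.array([ray(.08,K,T,q[0])[:2] for q in cs[0]])
print(cv2.fitEllipse(cv2.convexHull((P*1e4).astype(np.float32))))
W=toworld(f)
for uv in((225,110),(150,150),(150,250),(340,100),(230,270)):print(uv,W[uv[1],uv[0]].round(4))
E
```

```text
{'red': [(array([ 0.5566, -0.0137,  0.07  ]), np.int32(30), array([293.6, 215.6]))], 'green': [(array([ 0.4351, -0.0057,  0.07  ]), np.int32(36), array([241.1, 291.4]))]}
[ 195   81   92   94 6298]
((6184.44140625, 889.2735595703125), (984.5772094726562, 986.8184814453125), 124.47221374511719)
(225, 110) [0.6285 0.1123 0.0797]
(150, 150) [0.549  0.1681 0.0704]
(150, 250) [0.4343 0.1202 0.0702]
(340, 100) [0.6952 0.0083 0.0714]
(230, 270) [0.448  0.0181 0.0558]
```

```bash
python3 - <<'E'
from h import *
f=load("w1");K,T,p=f["K"],f["T"],f["p"].astype(int)
r,g,b=p[...,0],p[...,1],p[...,2]
m=np.zeros(r.shape,np.uint8);s=np.s_[200:228,178:205];m[s]=((r-g>50))[s]
y,x=np.nonzero(m);uv=(x.mean(),y.mean());print(len(x),uv)
d2=ray(.07,K,T,uv)[:2];d0=ray(.07,K,T,(241.1,291.4))[:2];d1=ray(.07,K,T,(293.6,215.6))[:2]
D=np.array([d0,d1,d2]);
# LSQ fit center, yaw (r=70mm)
from scipy.optimize import least_squares
def fn(v):
    a=v[2]+np.arange(3)*2*np.pi/3
    return (v[:2]+.07*np.c_[np.cos(a),np.sin(a)]-D).ravel()
q=least_squares(fn,[.5,.02,-2.63]);print(D,q.x,np.degrees(q.x[2]),(q.fun*1e3).round(2))
M=q.x[:2];C=np.array([.6184,.0889]);v=C-M;print("dist",np.hypot(*v),"yaw",np.arctan2(v[1],v[0]))
u=v/np.hypot(*v)
for k in (.09,.1):print(k,C+u*k)
for i in range(3):
    a=q.x[2]+i*2*np.pi/3;print("press",i,M+.045*np.array([np.cos(a),np.sin(a)]))
cv2.imwrite("pics/w1z.png",cv2.resize(f["p"][170:310,160:330,::-1],None,fx=4,fy=4,interpolation=cv2.INTER_CUBIC))
E
```

```text
44 (np.float64(190.79545454545453), np.float64(213.11363636363637))
[[ 0.43501793 -0.00568208]
 [ 0.5565415  -0.01375779]
 [ 0.50179263  0.09600267]] [ 0.49778402  0.02552093 -2.6795692 ] -153.5280058068176 [ 0.11 -0.   -0.4   0.61  0.3  -0.61]
dist 0.13625388565810098 yaw 0.4838087865043052
0.09 [0.69807067 0.13076388]
0.1 [0.70692297 0.13541542]
press 0 [0.45750216 0.00546172]
press 1 [0.53529673 0.00066543]
press 2 [0.50055316 0.07043565]
```

View pics/w1z.png

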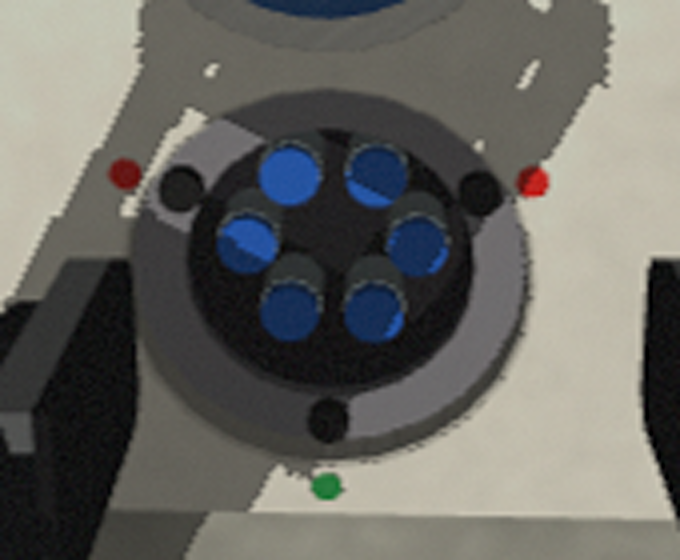

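```bash
python3 - <<'E'
from h import *
f=load("w1");W=toworld(f)
Q=R.from_quat(f["q"]).inv().apply((W-f["pos"]).reshape(-1,3)).reshape(W.shape)*1e3
for v in range(234,260,4):
  print(v,[(u,Q[v,u].round(0).tolist()) for u in (172,182,190,324,330,340) if f["d"][v,u]<.3])
ok=(f["d"]>0)&(f["d"]<.3)
z=Q[...,2][ok];print(np.sort(z)[-20:].round(1))
from plant import ctrl
s=ctrl.get_state();print(delta(s,[.698,.131,.12],.484))
E
```

```text
234 [(182, [11.0, -35.0, 5.0]), (190, [11.0, -31.0, 5.0]), (324, [11.0, 29.0, 5.0]), (330, [11.0, 32.0, 5.0])]
238 [(182, [11.0, -34.0, -1.0]), (190, [10.0, -31.0, 3.0]), (324, [10.0, 29.0, 2.0]), (330, [11.0, 31.0, -0.0])]
242 [(172, [11.0, -37.0, -5.0]), (182, [11.0, -33.0, -5.0]), (190, [8.0, -31.0, 3.0]), (324, [8.0, 29.0, 2.0]), (330, [11.0, 30.0, -4.0]), (340, [11.0, 35.0, -4.0])]
246 [(172, [11.0, -36.0, -8.0]), (182, [11.0, -32.0, -8.0]), (190, [6.0, -31.0, 3.0]), (324, [8.0, 29.0, -0.0]), (330, [11.0, 29.0, -9.0]), (340, [11.0, 33.0, -8.0])]
250 [(172, [12.0, -35.0, -12.0]), (182, [11.0, -31.0, -11.0]), (190, [4.0, -31.0, 2.0]), (324, [5.0, 29.0, 1.0]), (330, [10.0, 29.0, -10.0]), (340, [11.0, 32.0, -12.0])]
254 [(172, [11.0, -34.0, -16.0]), (182, [10.0, -31.0, -12.0]), (190, [3.0, -31.0, 1.0]), (324, [4.0, 29.0, -1.0]), (330, [9.0, 29.0, -10.0]), (340, [11.0, 32.0, -15.0])]
258 [(172, [11.0, -34.0, -18.0]), (182, [8.0, -31.0, -13.0]), (190, [1.0, -31.0, 1.0]), (324, [2.0, 29.0, -2.0]), (330, [8.0, 29.0, -12.0]), (340, [11.0, 31.0, -18.0])]
[7.6 7.7 7.8 7.8 7.8 7.9 7.9 7.9 7.9 7.9 8.  8.4 8.4 8.5 8.5 8.6 8.7 8.8
 8.9 9. ]
(array([-0.   ,  0.001,  0.004]), array([12.91, -1.91, 17.97]))
```

Request:
servo_tool:
  increments: "0 0 0.004 4 -0.6 4 6;0 0 0.004 8 -1.2 8 6;0 0 0.004 12.9 -1.9 12 6;0 0 0.004 12.9 -1.9 16 6;0 0 0.004 12.9 -1.9 18 6;0 0 0.004 12.9 -1.9 20 6;0 0 0.004 12.9 -1.9 21 6;0 0 0.004 12.9 -1.9 21.3 6;0 0 0.004 12.9 -1.9 21.3 6;0 0 0.004 12.9 -1.9 21.3 6"

```text
time: 3.03
eef_pos: [0.7, 0.1314, 0.0904]
tcp_rot: [0.971, 0.24, 0.002, 0.0]
contact_force: [0.1, -0.1, -0.6]
opening: 0.698
```

```bash
python3 - <<'E'
from plant import ctrl
from h import *
s=grab(ctrl,"wrist","w2");print(s["time"],s["eef_pos"],delta(s,[.698,.131,.08],.484),s["contact_force"])
grab(ctrl,"side","s2")
f=load("s2");cv2.imwrite("pics/s2z.png",cv2.resize(f["p"][130:280,180:350,::-1],None,fx=4,fy=4,interpolation=cv2.INTER_CUBIC))
f=load("w2");W=toworld(f)
Q=R.from_quat(f["q"]).inv().apply((W-f["pos"]).reshape(-1,3)).reshape(W.shape)*1e3
E
```

```text
3.0333 [0.7000184  0.13144531 0.09036655] (array([ 0.002, -0.004,  0.001]), array([-0.2 , -0.06,  1.04])) [ 0.14035055 -0.0868866  -0.5879447 ]
```

View pics/w2.png

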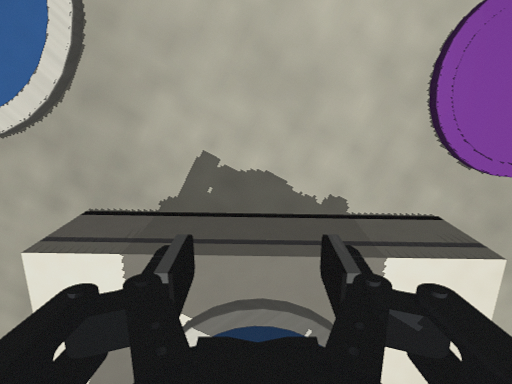

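View pics/s2z.png

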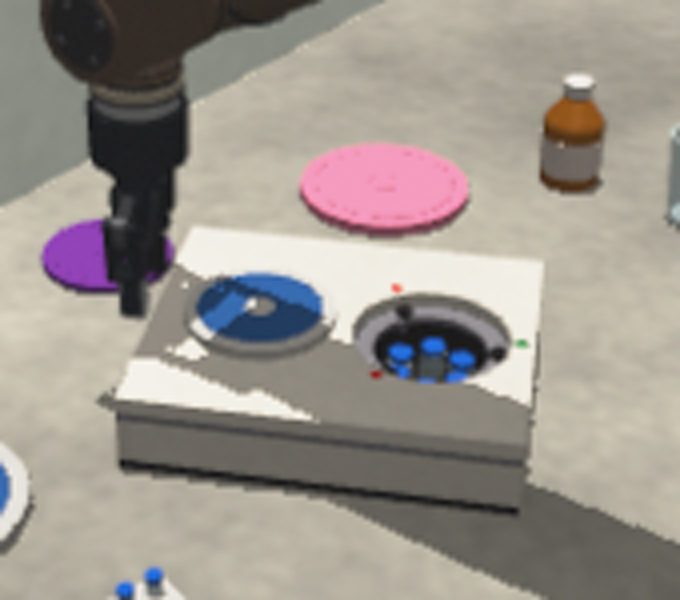

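Request:
servo_tool:
  increments: "0.002 -0.004 0.001 -0.2 -0.06 0.4 6;0.002 -0.004 0.001 -0.4 -0.06 0.9 6;0.002 -0.004 0.001 -1 -0.06 0.9 6;0.002 -0.004 0.001 -2 -0.06 0.9 6;0.002 -0.004 0.001 -2.6 -0.06 0.9 6;0.002 -0.004 0.001 -3.2 -0.06 0.9 6;0.002 -0.004 0.001 -3.8 -0.06 0.9 6;0.002 -0.004 0.001 -4.4 -0.06 0.9 6;0.002 -0.004 0.001 -5 -0.06 0.9 6;0.002 -0.004 0.001 -5 -0.06 0.9 6"

```text
time: 3.97
eef_pos: [0.6539, 0.109, 0.079]
tcp_rot: [0.971, 0.24, -0.002, -0.0]
contact_force: [1.6, 0.7, 5.4]
opening: 0.706
```

```bash
python3 - <<'E'
from plant import ctrl
from h import *
s=grab(ctrl,"side","s3");print(s["time"],s["eef_pos"],s["contact_force"])
M=np.array([.4978,.0255]);v=s["eef_pos"][:2]-M;u=np.array([np.cos(.484),np.sin(.484)]);print("along",v@u,"lat",v@[-u[1],u[0]],delta(s,[.698,.131,.08],.484)[0])
f=load("s3");cv2.imwrite("pics/s3z.png",cv2.resize(f["p"][130:280,180:350,::-1],None,fx=4,fy=4,interpolation=cv2.INTER_CUBIC))
E
```

```text
3.9667 [0.65385432 0.10899625 0.07900876] [1.62761839 0.72129899 5.44549247]
along 0.176982795671267 lat 0.0012901999894796112 [-0.001  0.003  0.001]
```

View pics/s3z.png

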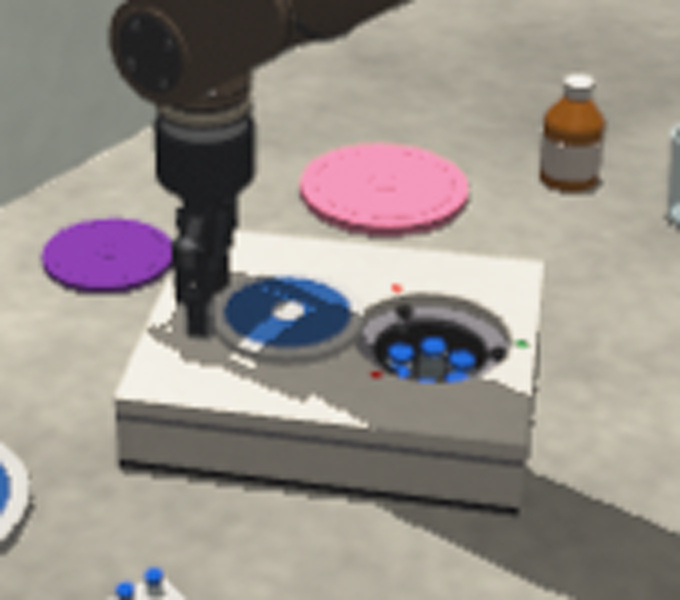

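Request:
servo_tool:
  increments: "0 0 0 0 0 -0.3 6;0 0 0 -1 0.05 -0.3 6;0 0 0 -2 0.1 -0.3 6;0 0 0 -3 0.1 -0.3 6;0 0 0 -4 0.15 -0.3 6;0 0 0 -5 0.15 -0.3 6;0 0 0 -6 0.15 -0.3 6;0 0 0 -7 0.15 -0.3 6;0 0 0 -7.8 0.15 -0.3 6;0 0 0 -8.4 0.15 -0.3 6"

```text
time: 4.85
eef_pos: [0.5789, 0.0684, 0.0809]
tcp_rot: [0.971, 0.24, -0.003, -0.001]
contact_force: [2.4, 1.4, 1.4]
opening: 0.7
```

```bash
cat > k.py <<'E'
import sys
from plant import ctrl
from h import *
n=sys.argv[1]
s=grab(ctrl,"side",n);print(s["time"],s["eef_pos"],s["contact_force"])
M=np.array([.4978,.0255]);v=s["eef_pos"][:2]-M;u=np.array([np.cos(.484),np.sin(.484)]);print("along",v@u,"lat",v@[-u[1],u[0]],delta(s,[.698,.131,.08],.484)[0])
f=load(n);cv2.imwrite(f"pics/{n}z.png",cv2.resize(f["p"][130:280,180:350,::-1],None,fx=4,fy=4,interpolation=cv2.INTER_CUBIC))
E
python3 k.py s4
```

```text
4.85 [0.57894638 0.06843091 0.08092974] [2.40061718 1.38806956 1.42369904]
along 0.09180272971253711 lat 0.00024058386216047962 [-0.003  0.005  0.   ]
```

View pics/s4z.png

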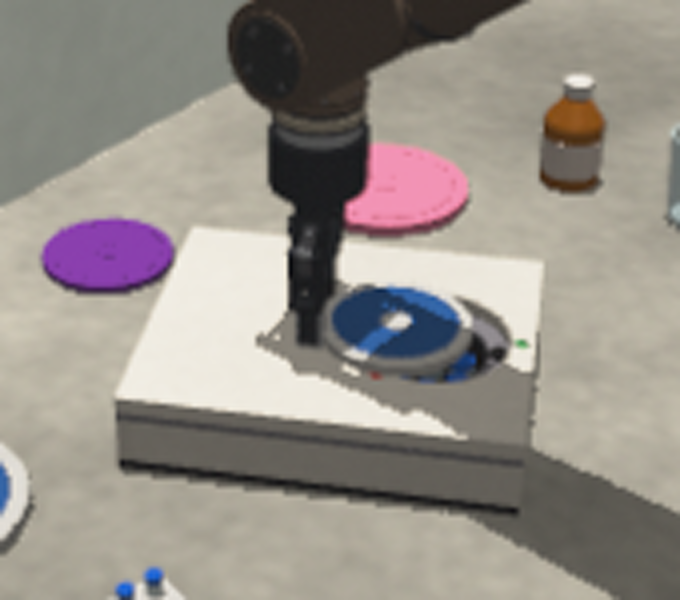

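Request:
servo_tool:
  increments: "0.002 -0.004 0 -0.3 0 0 6;0.002 -0.004 0 -0.6 0 0 6;0.002 -0.004 0 -0.9 0 0 6;0.002 -0.004 0 -1.2 0 0 6;0.002 -0.004 0 -1.5 0 0 6;0.002 -0.004 0 -1.8 0 0 6;0.002 -0.004 0 -2.1 0 0 6;0.002 -0.004 0 -2.3 0 0 6;0.002 -0.004 0 -2.4 0 0 6;0.002 -0.004 0 -2.4 0 0 6"

```text
time: 5.73
eef_pos: [0.5581, 0.0575, 0.0808]
tcp_rot: [0.971, 0.24, -0.005, -0.001]
contact_force: [0.7, 1.9, -0.2]
opening: 0.704
```

```bash
python3 k.py s5
```

```text
5.7333 [0.55812617 0.05750928 0.08076217] [ 0.66809621  1.87058376 -0.23728418]
along 0.06829181487125068 lat 0.00026153143449047145 [-0.005  0.01   0.001]
```

View pics/s5z.png

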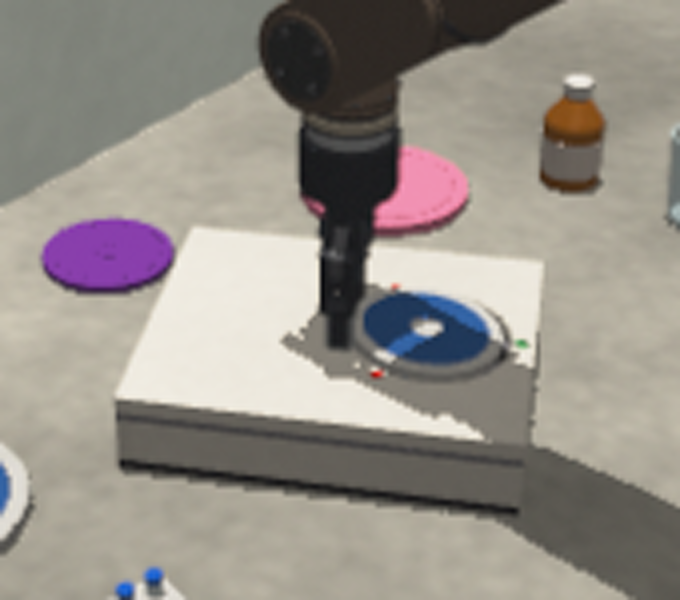

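Request:
servo_tool:
  increments: "-0.002 0.004 0 -0.2 0 0 6;-0.004 0.008 0 -0.3 0 0 6;-0.005 0.01 0 -0.4 0 0 6;-0.005 0.01 0 -0.5 0 0 6;-0.005 0.01 0 -0.6 0 0 6;-0.005 0.01 0 -0.6 0 0 6"

```text
time: 6.28
eef_pos: [0.5534, 0.0549, 0.0813]
tcp_rot: [0.971, 0.24, 0.001, 0.0]
contact_force: [0.5, -1.5, 0.4]
opening: 0.701
```

```bash
python3 k.py s6
```

```text
6.2833 [0.55335261 0.05486944 0.08130023] [ 0.47904236 -1.48764934  0.41343485]
along 0.06283816692784201 lat 0.0001461551690282264 [ 0.001 -0.001  0.001]
```

View pics/s6z.png

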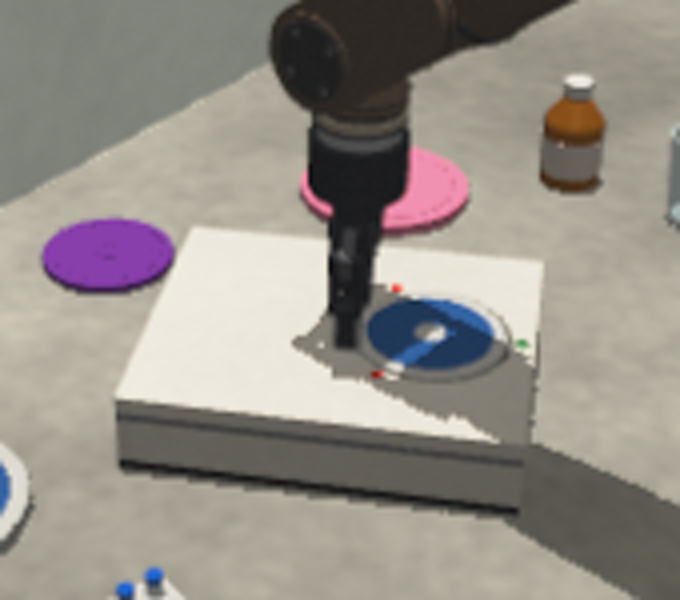

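Request:
servo_tool:
  increments: "0 0 0 0.3 0 0 6;0 0 0 0.3 0 -3 6;0 0 0 0.3 0 -7 6;0 0 0 0.3 0 -11 6;0 0 0 0.3 0 -15 6;0 0 0 0 0 -18 6;0 0 0 0 0 -18 6;0 0 0 0 0 -18 6;0 0 0 0 0 -18 6"

```text
time: 7.08
eef_pos: [0.553, 0.055, 0.2606]
tcp_rot: [0.971, 0.24, 0.001, 0.0]
contact_force: [0.2, 0.3, -0.0]
opening: 0.698
```

```bash
python3 - <<'E'
from plant import ctrl
from h import *
s=grab(ctrl,"wrist","w7");print(s["time"],s["eef_pos"],s["contact_force"])
f=load("w7");W=toworld(f);print(find("w7"))
cv2.imwrite("pics/w7z.png",cv2.resize(f["p"][130:384,110:380,::-1],None,fx=2.3,fy=2.3,interpolation=cv2.INTER_CUBIC))
E
```

```text
7.0833 [0.55300059 0.05504302 0.26060677] [ 0.19980101  0.29035542 -0.02512352]
{'red': [(array([ 0.5571, -0.0144,  0.07  ]), np.int32(24), array([318.5, 197.4]))], 'green': [(array([ 0.435 , -0.0057,  0.07  ]), np.int32(44), array([256.9, 284.9]))]}
```

View pics/w7.png

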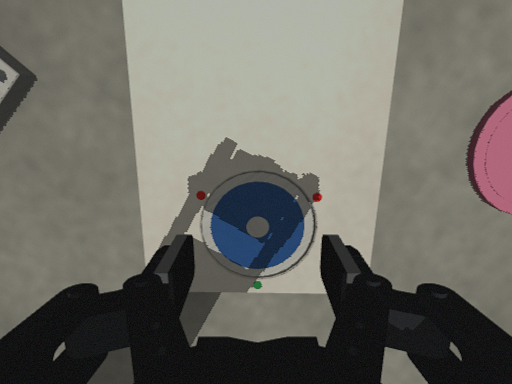

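```bash
cat >> h.py <<'E'
MO=np.array([.4980,.0255]);AZ=-2.680
def plane(name):
    f=load(name);W=toworld(f);d=f["d"];rr=np.hypot(W[...,0]-MO[0],W[...,1]-MO[1])
    m=(d>0)&(rr<.056)&(W[...,2]>.05)&(W[...,2]<.095)
    P=W[m];A=np.c_[P[:,:2]-MO,np.ones(len(P))]
    c=np.linalg.lstsq(A,P[:,2],rcond=None)[0];ok=abs(A@c-P[:,2])<.004;c=np.linalg.lstsq(A[ok],P[ok,2],rcond=None)[0]
    m2=(d>0)&(rr>.066)&(rr<.09)&(W[...,2]>.06)&(W[...,2]<.08)
    B=W[m2];B=np.c_[B[:,:2]-MO,np.ones(len(B))];e=np.linalg.lstsq(B,W[m2][:,2],rcond=None)[0]
    a=AZ+np.arange(3)*2*np.pi/3
    Q=np.c_[.045*np.cos(a),.045*np.sin(a),np.ones(3)]
    print("npx",ok.sum(),m2.sum(),"centre rel deck mm",(c-e)[2]*1e3,"deck z",e[2],"at dots rel deck",(Q@(c-e)*1e3).round(2))
E
python3 - <<'E'
from h import *
plane("w7")
from plant import ctrl
s=ctrl.get_state()
for i in range(3):
    a=AZ+i*2*np.pi/3;p=MO+.045*np.array([np.cos(a),np.sin(a)]);print(i,p,delta(s,[*p,.13],.484))
E
```

```text
npx 8010 8212 centre rel deck mm 2.3559311388123976 deck z 0.07049661032685074 at dots rel deck [2.22 2.01 2.84]
0 [0.45770951 0.00545814] (array([-0.001,  0.001,  0.001]), array([-10.69,  -0.02,  12.96]))
1 [0.53550201 0.00062834] (array([-0.001,  0.001,  0.001]), array([-4.03,  4.03, 12.95]))
2 [0.50078849 0.07041352] (array([-0.001,  0.001,  0.001]), array([-3.85, -3.76, 12.95]))
```

```bash
cat > d.py <<'E'
import sys
from plant import ctrl
from h import *
s=ctrl.get_state();print(s["time"],s["eef_pos"].round(4),s["contact_force"].round(1),s["qpos"].round(2))
for i in range(3):
    a=AZ+i*2*np.pi/3;p=MO+.046*np.array([np.cos(a),np.sin(a)]);print(i,p.round(4),delta(s,[*p,.1],np.radians([116.5,56.5,-3.5][i])))
E
python3 d.py
```

```text
7.1333 [0.5525 0.055  0.2595] [-0.4 -0.4  0.7] [-0.08  0.01  1.86  0.    1.27  1.  ]
0 [0.4568 0.005 ] (array([-1.000e-03,  0.000e+00, -1.549e+00]), array([-10.79,  -0.02,  15.96]))
1 [5.363e-01 1.000e-04] (array([-0.001,  0.001, -0.501]), array([-3.98,  4.12, 15.95]))
2 [0.5009 0.0714] (array([-0.001,  0.001,  0.546]), array([-3.8 , -3.84, 15.95]))
```

Request:
servo_tool:
  increments: "0 0 -0.12 -2 0 2 0;0 0 -0.24 -4 0 4 0;0 0 -0.36 -6 0 6 0;0 0 -0.48 -8 0 8 0;0 0 -0.6 -10 0 10 0;0 0 -0.72 -10.8 0 11 0;0 0 -0.84 -10.8 0 12 0;0 0 -0.96 -10.8 0 13 0;0 0 -1.08 -10.8 0 13 0;0 0 -1.2 -10.8 0 13 0"
  grip_force: 20

```text
time: 7.97
eef_pos: [0.4558, 0.005, 0.1279]
tcp_rot: [0.664, 0.748, -0.001, -0.002]
contact_force: [-0.3, -0.4, 0.3]
opening: -0.001
```

Request:
servo_tool:
  increments: "0 0 -0.12 0 0 0.5 0;0 0 -0.24 0 0 1 0;0 0 -0.35 0 0 1.5 0;0 0 -0.35 0 0 2 0;0 0 -0.35 0 0 2 0;0 0 -0.35 0 0 2 0"

```text
time: 8.47
eef_pos: [0.4571, 0.0049, 0.1098]
tcp_rot: [0.527, 0.85, 0.0, -0.001]
contact_force: [-0.7, -0.4, -0.5]
opening: -0.003
```

```bash
python3 d.py
```

```text
8.4667 [0.4571 0.0049 0.1098] [-0.7 -0.4 -0.5] [-0.21 -0.04  2.2   0.    0.98 -0.67]
0 [0.4568 0.005 ] (array([-0.   , -0.001, -0.001]), array([ 0.03, -0.02,  0.98]))
1 [5.363e-01 1.000e-04] (array([-1.000e-03, -1.000e-03,  1.046e+00]), array([-3.96,  6.88,  0.97]))
2 [0.5009 0.0714] (array([-1.000e-03, -0.000e+00,  2.093e+00]), array([4.01, 6.88, 0.98]))
```

Request:
servo_tool:
  increments: "0 0 0 0 0 1 0;0 0 0 0 0 1.8 0;0 0 0 0 0 2.0 0;0 0 0 0 0 2.1 0;0 0 0 0 0 2.2 0;0 0 0 0 0 2.2 0"

```text
time: 8.97
eef_pos: [0.4582, 0.0046, 0.0891]
tcp_rot: [0.526, 0.851, 0.001, 0.001]
contact_force: [0.4, 0.6, 0.2]
opening: 0.003
```

Request:
servo_tool:
  increments: "0 0 0 0 0 0.05 0;0 0 0 0 0 0.1 0;0 0 0 0 0 0.1 0"

```text
time: 9.22
eef_pos: [0.4584, 0.0046, 0.0884]
tcp_rot: [0.526, 0.851, 0.001, 0.001]
contact_force: [0.5, 0.5, -1.3]
opening: 0.0
```

Request:
servo_tool:
  increments: "0 0 0 0 0.1 0.1 0;0 0 0 0 0.1 0.2 0;0 0 0 0 0.1 0.2 0"

```text
time: 9.47
eef_pos: [0.4593, 0.0051, 0.0863]
tcp_rot: [0.526, 0.851, 0.001, 0.001]
contact_force: [-0.0, 0.3, -0.4]
opening: 0.003
```

Request:
servo_tool:
  increments: "0 0 0 0 0 0.05 0;0 0 0 0 0 0.1 0;0 0 0 0 0 0.1 0"

```text
time: 9.72
eef_pos: [0.4594, 0.0051, 0.086]
tcp_rot: [0.526, 0.851, 0.001, 0.001]
contact_force: [-1.6, -0.1, 6.0]
opening: -0.001
```

Request:
servo_tool:
  increments: "0 0 0 0 0 0.03 0;0 0 0 0 0 0.05 0;0 0 0 0 0 0.05 0"

```text
time: 9.97
eef_pos: [0.4594, 0.005, 0.0858]
tcp_rot: [0.525, 0.851, 0.0, 0.001]
contact_force: [-3.2, 0.3, 8.1]
opening: 0.001
```

Request:
servo_tool:
  increments: "0 0 0 0 0 0.03 0;0 0 0 0 0 0.05 0;0 0 0 0 0 0.05 0"

```text
time: 10.22
eef_pos: [0.4593, 0.005, 0.0854]
tcp_rot: [0.525, 0.851, 0.0, 0.001]
contact_force: [-3.9, 0.8, 7.6]
opening: 0.001
```

Request:
servo_tool:
  increments: "0 0 0 0 0 0.03 0;0 0 0 0 0 0.05 0;0 0 0 0 0 0.05 0"

```text
time: 10.47
eef_pos: [0.4593, 0.005, 0.0849]
tcp_rot: [0.525, 0.851, 0.0, 0.001]
contact_force: [-3.1, 0.2, 8.0]
opening: 0.002
```

Request:
servo_tool:
  increments: "0 0 0 0 0 0.05 0;0 0 0 0 0 0.1 0;0 0 0 0 0 0.1 0"

```text
time: 10.72
eef_pos: [0.4592, 0.005, 0.0839]
tcp_rot: [0.525, 0.851, 0.0, 0.001]
contact_force: [-3.0, 0.1, 8.9]
opening: -0.0
```

Request:
servo_tool:
  increments: "0 0 0 0 0 0.05 0;0 0 0 0 0 0.1 0;0 0 0 0 0 0.1 0"

```text
time: 10.97
eef_pos: [0.4592, 0.0049, 0.0829]
tcp_rot: [0.525, 0.851, 0.0, 0.001]
contact_force: [-3.6, -0.3, 9.3]
opening: -0.002
```

Request:
servo_tool:
  increments: "0 0 0 0 0 0.03 0;0 0 0 0 0 0.05 0;0 0 0 0 0 0.05 0"

```text
time: 11.22
eef_pos: [0.4591, 0.0049, 0.0824]
tcp_rot: [0.525, 0.851, 0.0, 0.0]
contact_force: [-4.3, -0.6, 9.3]
opening: 0.0
```

Request:
servo_tool:
  increments: "0 0 0 0 0 0.03 0;0 0 0 0 0 0.05 0;0 0 0 0 0 0.05 0"

```text
time: 11.47
eef_pos: [0.4591, 0.0049, 0.0822]
tcp_rot: [0.525, 0.851, 0.0, 0.0]
contact_force: [-6.0, -0.4, 11.5]
opening: 0.001
```

Request:
servo_tool:
  increments: "0 0 0 0 0 0.03 0;0 0 0 0 0 0.05 0;0 0 0 0 0 0.05 0"

```text
time: 11.72
eef_pos: [0.4592, 0.0049, 0.0821]
tcp_rot: [0.525, 0.851, -0.0, 0.0]
contact_force: [-6.2, 0.1, 12.6]
opening: 0.003
```

Request:
servo_tool:
  increments: "0 0 0 0 0 0.03 0;0 0 0 0 0 0.05 0;0 0 0 0 0 0.05 0"

```text
time: 11.97
eef_pos: [0.4592, 0.0049, 0.082]
tcp_rot: [0.525, 0.851, -0.0, 0.0]
contact_force: [-7.3, 1.0, 15.8]
opening: 0.002
```

Request:
servo_tool:
  increments: "0 0 0 0 0 0.04 0;0 0 0 0 0 0.08 0;0 0 0 0 0 0.08 0"

```text
time: 12.22
eef_pos: [0.4593, 0.0049, 0.0819]
tcp_rot: [0.525, 0.851, -0.0, -0.0]
contact_force: [-9.6, 0.7, 20.8]
opening: 0.003
```

Request:
servo_tool:
  increments: "0 0 0 0 0 0.03 0;0 0 0 0 0 0.03 0;0 0 0 0 0 0.03 0;0 0 0 0 0 0.03 0;0 0 0 0 0 0.03 0;0 0 0 0 0 0.03 0"

```text
time: 12.72
eef_pos: [0.4593, 0.0049, 0.0819]
tcp_rot: [0.525, 0.851, -0.0, -0.0]
contact_force: [-10.4, 1.2, 21.8]
opening: -0.002
```

Request:
servo_tool:
  increments: "0 0 0 0 0 -0.3 0;0 0 0 0 0 -1 0;0 0 0 0 0 -2.5 0;0 0 0 0 0 -2.5 0"

```text
time: 13.05
eef_pos: [0.4607, 0.0048, 0.1059]
tcp_rot: [0.526, 0.851, 0.001, 0.003]
contact_force: [1.2, -0.2, -0.1]
opening: -0.003
```

```bash
python3 d.py
```

```text
13.05 [0.4607 0.0048 0.1059] [ 1.2 -0.2 -0.1] [-0.21 -0.03  2.2   0.    0.96 -0.68]
0 [0.4568 0.005 ] (array([0.006, 0.004, 0.002]), array([ 0.2 , -0.34,  0.58]))
1 [5.363e-01 1.000e-04] (array([0.007, 0.   , 1.049]), array([-3.8 ,  6.55,  0.64]))
2 [0.5009 0.0714] (array([ 0.007, -0.004,  2.096]), array([4.16, 6.57, 0.61]))
```

Request:
servo_tool:
  increments: "0.001 0 0.12 -1 1.5 0 0;0.002 0 0.24 -2 3 0 0;0.003 0 0.36 -3 5 0 0;0.004 0 0.48 -3.8 6.5 0 0;0.005 0 0.6 -3.8 6.5 0.2 0;0.006 0 0.72 -3.8 6.5 0.4 0;0.007 0 0.84 -3.8 6.5 0.6 0;0.007 0 0.96 -3.8 6.5 0.6 0;0.007 0 1.049 -3.8 6.5 0.6 0;0.007 0 1.049 -3.8 6.5 0.6 0"

```text
time: 13.88
eef_pos: [0.5339, 0.0002, 0.0969]
tcp_rot: [0.881, 0.473, -0.002, -0.002]
contact_force: [0.5, -0.2, -0.4]
opening: -0.002
```

```bash
python3 d.py
```

```text
13.8833 [5.339e-01 2.000e-04 9.690e-02] [ 0.5 -0.2 -0.4] [-0.19  0.16  2.03 -0.    0.96  0.4 ]
0 [0.4568 0.005 ] (array([-0.006, -0.   , -1.049]), array([-3.87, -6.68, -0.27]))
1 [5.363e-01 1.000e-04] (array([-0.005,  0.002, -0.002]), array([ 0.12,  0.21, -0.31]))
2 [0.5009 0.0714] (array([-0.003,  0.005,  1.045]), array([ 4.1 , -6.69, -0.29]))
```

Request:
servo_tool:
  increments: "-0.005 0.002 0 0.1 0.2 0.3 0;-0.005 0.002 0 0.1 0.2 0.6 0;-0.005 0.002 0 0.1 0.2 0.75 0;-0.005 0.002 0 0.1 0.2 0.75 0"

```text
time: 14.22
eef_pos: [0.5359, 0.0, 0.0894]
tcp_rot: [0.881, 0.474, -0.0, 0.0]
contact_force: [0.3, 0.3, 0.2]
opening: -0.0
```

Request:
servo_tool:
  increments: "0 0 0 0 0 0.05 0;0 0 0 0 0 0.1 0;0 0 0 0 0 0.1 0"

```text
time: 14.47
eef_pos: [0.5364, -0.0001, 0.0893]
tcp_rot: [0.881, 0.473, 0.0, 0.0]
contact_force: [-0.4, -0.4, -0.1]
opening: 0.001
```

Request:
servo_tool:
  increments: "0 0 0 0 0 0.05 0;0 0 0 0 0 0.1 0;0 0 0 0 0 0.1 0"

```text
time: 14.72
eef_pos: [0.5364, -0.0001, 0.0882]
tcp_rot: [0.881, 0.473, 0.0, 0.0]
contact_force: [-0.1, 0.0, -1.0]
opening: -0.001
```

Request:
servo_tool:
  increments: "0 0 0 0 0 0.05 0;0 0 0 0 0 0.1 0;0 0 0 0 0 0.1 0"

```text
time: 14.97
eef_pos: [0.5364, -0.0001, 0.0872]
tcp_rot: [0.881, 0.473, 0.0, 0.0]
contact_force: [-0.9, 0.0, -0.3]
opening: -0.002
```

Request:
servo_tool:
  increments: "0 0 0 0 0 0.05 0;0 0 0 0 0 0.1 0;0 0 0 0 0 0.1 0"

```text
time: 15.22
eef_pos: [0.5365, -0.0001, 0.0864]
tcp_rot: [0.881, 0.473, 0.0, 0.0]
contact_force: [-0.8, 0.4, 1.8]
opening: 0.006
```

Request:
servo_tool:
  increments: "0 0 0 0 0 0.05 0;0 0 0 0 0 0.1 0;0 0 0 0 0 0.1 0"

```text
time: 15.47
eef_pos: [0.5367, -0.0001, 0.0861]
tcp_rot: [0.881, 0.473, 0.0, 0.001]
contact_force: [-1.9, -0.6, 4.2]
opening: -0.001
```

Request:
servo_tool:
  increments: "0 0 0 0 0 0.05 0;0 0 0 0 0 0.1 0;0 0 0 0 0 0.1 0"

```text
time: 15.72
eef_pos: [0.5367, -0.0002, 0.0853]
tcp_rot: [0.881, 0.473, 0.0, 0.001]
contact_force: [-1.6, 0.1, 6.3]
opening: -0.003
```

Request:
servo_tool:
  increments: "0 0 0 0 0 0.05 0;0 0 0 0 0 0.1 0;0 0 0 0 0 0.1 0"

```text
time: 15.97
eef_pos: [0.5369, -0.0002, 0.0844]
tcp_rot: [0.881, 0.473, 0.0, 0.001]
contact_force: [-2.5, -0.6, 6.1]
opening: 0.002
```

Request:
servo_tool:
  increments: "0 0 0 0 0 0.05 0;0 0 0 0 0 0.1 0;0 0 0 0 0 0.1 0"

```text
time: 16.22
eef_pos: [0.5369, -0.0003, 0.0835]
tcp_rot: [0.881, 0.473, 0.0, 0.001]
contact_force: [-2.7, -0.4, 6.2]
opening: -0.0
```

Request:
servo_tool:
  increments: "0 0 0 0 0 0.05 0;0 0 0 0 0 0.1 0;0 0 0 0 0 0.1 0"

```text
time: 16.47
eef_pos: [0.5371, -0.0003, 0.0827]
tcp_rot: [0.881, 0.473, 0.0, 0.001]
contact_force: [-2.1, 0.1, 6.7]
opening: -0.002
```

Request:
servo_tool:
  increments: "0 0 0 0 0 0.05 0;0 0 0 0 0 0.1 0;0 0 0 0 0 0.1 0"

```text
time: 16.72
eef_pos: [0.5373, -0.0004, 0.0821]
tcp_rot: [0.881, 0.473, 0.001, 0.001]
contact_force: [-3.2, -0.2, 9.1]
opening: -0.0
```

Request:
servo_tool:
  increments: "0 0 0 0 0 0.03 0;0 0 0 0 0 0.05 0;0 0 0 0 0 0.05 0"

```text
time: 16.97
eef_pos: [0.5373, -0.0003, 0.082]
tcp_rot: [0.881, 0.473, 0.0, 0.001]
contact_force: [-3.9, -1.2, 10.2]
opening: 0.0
```

Request:
servo_tool:
  increments: "0 0 0 0 0 0.05 0;0 0 0 0 0 0.1 0;0 0 0 0 0 0.1 0"

```text
time: 17.22
eef_pos: [0.5374, -0.0004, 0.0819]
tcp_rot: [0.881, 0.473, 0.0, 0.001]
contact_force: [-7.1, 0.8, 15.4]
opening: -0.002
```

Request:
servo_tool:
  increments: "0 0 0 0 0 0.05 0;0 0 0 0 0 0.1 0;0 0 0 0 0 0.1 0"

```text
time: 17.47
eef_pos: [0.5375, -0.0004, 0.0818]
tcp_rot: [0.881, 0.473, 0.0, 0.001]
contact_force: [-7.6, 0.6, 20.7]
opening: -0.002
```

Request:
servo_tool:
  increments: "0 0 0 0 0 0.05 0;0 0 0 0 0 0.1 0;0 0 0 0 0 0.1 0"

```text
time: 17.72
eef_pos: [0.5376, -0.0004, 0.0817]
tcp_rot: [0.881, 0.474, -0.0, 0.001]
contact_force: [-10.7, 0.2, 24.7]
opening: -0.003
```

Request:
servo_tool:
  increments: "0 0 0 0 0 0 0;0 0 0 0 0 0 0;0 0 0 0 0 0 0;0 0 0 0 0 0 0;0 0 0 0 0 -0.3 0;0 0 0 0 0 -1 0;0 0 0 0 0 -2 0;0 0 0 0 0 -2 0"

```text
time: 18.38
eef_pos: [0.5376, -0.0003, 0.0987]
tcp_rot: [0.881, 0.473, 0.002, 0.002]
contact_force: [-0.2, -0.3, 1.4]
opening: -0.001
```

```bash
python3 d.py
```

```text
18.3833 [ 5.376e-01 -3.000e-04  9.870e-02] [-0.2 -0.3  1.4] [-0.19  0.16  2.02 -0.    0.96  0.4 ]
0 [0.4568 0.005 ] (array([ 5.000e-03,  1.000e-03, -1.048e+00]), array([-4.02, -7.03, -0.17]))
1 [5.363e-01 1.000e-04] (array([ 0.004, -0.001, -0.   ]), array([-0.04, -0.13, -0.13]))
2 [0.5009 0.0714] (array([ 0.003, -0.003,  1.047]), array([ 3.95, -7.02, -0.16]))
```

Request:
servo_tool:
  increments: "0 0 0.12 1 -1.5 -0.3 0;0 0 0.24 2 -3 -0.3 0;0 0 0.36 3 -5 -0.3 0;0 0 0.48 3.95 -7 -0.3 0;0.001 -0.001 0.6 3.95 -7 -0.2 0;0.002 -0.002 0.72 3.95 -7 -0.2 0;0.003 -0.003 0.84 3.95 -7 -0.2 0;0.003 -0.003 0.96 3.95 -7 -0.2 0;0.003 -0.003 1.047 3.95 -7 -0.2 0;0.003 -0.003 1.047 3.95 -7 -0.2 0"

```text
time: 19.22
eef_pos: [0.4997, 0.0715, 0.0983]
tcp_rot: [1.0, -0.031, -0.002, -0.0]
contact_force: [-0.6, 0.5, 1.6]
opening: 0.002
```

```bash
python3 d.py
```

```text
19.2167 [0.4997 0.0715 0.0983] [-0.6  0.5  1.6] [-0.06  0.09  2.1   0.    0.96  1.57]
0 [0.4568 0.005 ] (array([-4.000e-03,  2.000e-03, -2.096e+00]), array([-3.86,  6.91, -0.16]))
1 [5.363e-01 1.000e-04] (array([-0.002,  0.003, -1.049]), array([ 4.1 ,  6.9 , -0.18]))
2 [0.5009 0.0714] (array([-0.   ,  0.003, -0.001]), array([ 0.12,  0.01, -0.17]))
```

Request:
servo_tool:
  increments: "0 0.003 0 0.1 0 0.3 0;0 0.003 0 0.1 0 0.6 0;0 0.003 0 0.1 0 0.8 0;0 0.003 0 0.1 0 0.85 0;0 0.003 0 0.1 0 0.9 0;0 0.003 0 0.1 0 0.9 0"

```text
time: 19.72
eef_pos: [0.5007, 0.0714, 0.0895]
tcp_rot: [1.0, -0.03, -0.0, -0.0]
contact_force: [-0.6, -1.0, -0.4]
opening: -0.003
```

Request:
servo_tool:
  increments: "0 0 0 0 0 0.05 0;0 0 0 0 0 0.1 0;0 0 0 0 0 0.1 0"

```text
time: 19.97
eef_pos: [0.5008, 0.0715, 0.0887]
tcp_rot: [1.0, -0.031, -0.0, -0.0]
contact_force: [0.1, 0.5, 0.6]
opening: -0.003
```

Request:
servo_tool:
  increments: "0 0 0 0 0 0.05 0;0 0 0 0 0 0.1 0;0 0 0 0 0 0.1 0"

```text
time: 20.22
eef_pos: [0.5008, 0.0714, 0.0876]
tcp_rot: [1.0, -0.031, -0.0, -0.0]
contact_force: [0.1, 0.2, 0.3]
opening: 0.004
```

Request:
servo_tool:
  increments: "0 0 0 0 0 0.05 0;0 0 0 0 0 0.1 0;0 0 0 0 0 0.1 0"

```text
time: 20.47
eef_pos: [0.501, 0.0715, 0.087]
tcp_rot: [1.0, -0.031, 0.0, -0.0]
contact_force: [-0.7, 0.6, 0.9]
opening: 0.003
```

Request:
servo_tool:
  increments: "0 0 0 0 0 0.05 0;0 0 0 0 0 0.1 0;0 0 0 0 0 0.1 0"

```text
time: 20.72
eef_pos: [0.501, 0.0715, 0.0863]
tcp_rot: [1.0, -0.031, -0.0, -0.0]
contact_force: [-2.2, 0.1, 5.4]
opening: 0.003
```

Request:
servo_tool:
  increments: "0 0 0 0 0 0.05 0;0 0 0 0 0 0.1 0;0 0 0 0 0 0.1 0"

```text
time: 20.97
eef_pos: [0.501, 0.0716, 0.0853]
tcp_rot: [1.0, -0.031, -0.0, -0.0]
contact_force: [-2.8, 1.0, 5.4]
opening: 0.001
```

Request:
servo_tool:
  increments: "0 0 0 0 0 0.05 0;0 0 0 0 0 0.1 0;0 0 0 0 0 0.1 0"

```text
time: 21.22
eef_pos: [0.501, 0.0717, 0.0843]
tcp_rot: [1.0, -0.031, -0.0, -0.001]
contact_force: [-2.0, 1.0, 5.0]
opening: 0.003
```

Request:
servo_tool:
  increments: "0 0 0 0 0 0.05 0;0 0 0 0 0 0.1 0;0 0 0 0 0 0.1 0"

```text
time: 21.47
eef_pos: [0.5009, 0.0718, 0.0833]
tcp_rot: [1.0, -0.031, -0.0, -0.001]
contact_force: [-1.9, 0.9, 5.5]
opening: 0.002
```

Request:
servo_tool:
  increments: "0 0 0 0 0 0.05 0;0 0 0 0 0 0.1 0;0 0 0 0 0 0.1 0"

```text
time: 21.72
eef_pos: [0.5009, 0.0719, 0.0824]
tcp_rot: [1.0, -0.031, -0.0, -0.001]
contact_force: [-3.3, 1.6, 5.1]
opening: 0.004
```

Request:
servo_tool:
  increments: "0 0 0 0 0 0.05 0;0 0 0 0 0 0.1 0;0 0 0 0 0 0.1 0"

```text
time: 21.97
eef_pos: [0.501, 0.072, 0.0815]
tcp_rot: [1.0, -0.031, -0.0, -0.001]
contact_force: [-2.6, 1.9, 6.2]
opening: 0.003
```

Request:
servo_tool:
  increments: "0 0 0 0 0 0.05 0;0 0 0 0 0 0.1 0;0 0 0 0 0 0.1 0"

```text
time: 22.22
eef_pos: [0.501, 0.072, 0.0813]
tcp_rot: [1.0, -0.031, -0.0, -0.001]
contact_force: [-4.3, 3.4, 11.8]
opening: -0.001
```

Request:
servo_tool:
  increments: "0 0 0 0 0 0.05 0;0 0 0 0 0 0.1 0;0 0 0 0 0 0.1 0"

```text
time: 22.47
eef_pos: [0.5011, 0.072, 0.0812]
tcp_rot: [1.0, -0.031, -0.001, -0.001]
contact_force: [-6.9, 2.0, 16.6]
opening: 0.0
```

Request:
servo_tool:
  increments: "0 0 0 0 0 0.05 0;0 0 0 0 0 0.1 0;0 0 0 0 0 0.1 0"

```text
time: 22.72
eef_pos: [0.5011, 0.0721, 0.0812]
tcp_rot: [1.0, -0.031, -0.001, -0.001]
contact_force: [-11.2, 1.5, 21.4]
opening: -0.0
```

Request:
servo_tool:
  increments: "0 0 0 0 0 0.03 0;0 0 0 0 0 0.06 0;0 0 0 0 0 0.06 0;0 0 0 0 0 0.06 0;0 0 0 0 0 0.06 0;0 0 0 0 0 0.06 0"

```text
time: 23.22
eef_pos: [0.5012, 0.0721, 0.0811]
tcp_rot: [1.0, -0.03, -0.001, -0.001]
contact_force: [-11.3, 2.0, 24.4]
opening: -0.008
```

Request:
servo_tool:
  increments: "0 0 0 0 0 -0.3 0;0 0 0 0 0 -1 0;0 0 0 0 0 -4 0;0 0 0 2 0 -8 0;0 0 0 4 0 -12 0;0 0 0 5 2 -15 0;0 0 0 5 3 -18 0;0 0 0 5 3 -18 0;0 0 0 5 3 -18 0;0 0 0 5 3 -18 0"

```text
time: 24.05
eef_pos: [0.5482, 0.0384, 0.2558]
tcp_rot: [1.0, -0.031, -0.001, -0.0]
contact_force: [-0.5, 0.5, 0.2]
opening: 0.001
```

```bash
python3 - <<'E'
from plant import ctrl
from h import *
s=grab(ctrl,"wrist","w8");print(s["time"],s["eef_pos"],s["contact_force"])
plane("w8")
grab(ctrl,"side","s8");grab(ctrl,"top","t8")
plane("s8")
f=load("s8");cv2.imwrite("pics/s8z.png",cv2.resize(f["p"][130:280,180:350,::-1],None,fx=4,fy=4,interpolation=cv2.INTER_CUBIC))
E
```

```text
24.05 [0.54822655 0.03841002 0.25581931] [-0.5087496   0.52315562  0.19282765]
npx 6897 8237 centre rel deck mm -2.4988892873196304 deck z 0.07052156283039714 at dots rel deck [-2.51 -2.53 -2.46]
npx 572 665 centre rel deck mm -2.334972161385354 deck z 0.06791995399008366 at dots rel deck [-2.16 -2.36 -2.49]
```

View pics/w8.png

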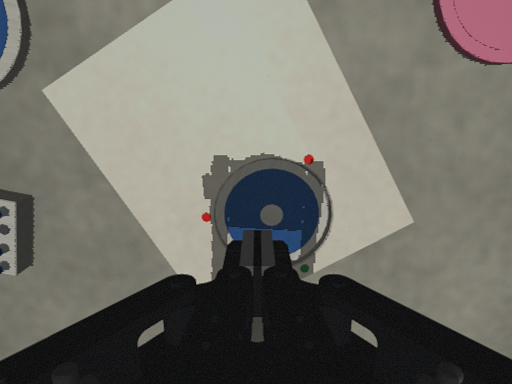

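View pics/s8z.png

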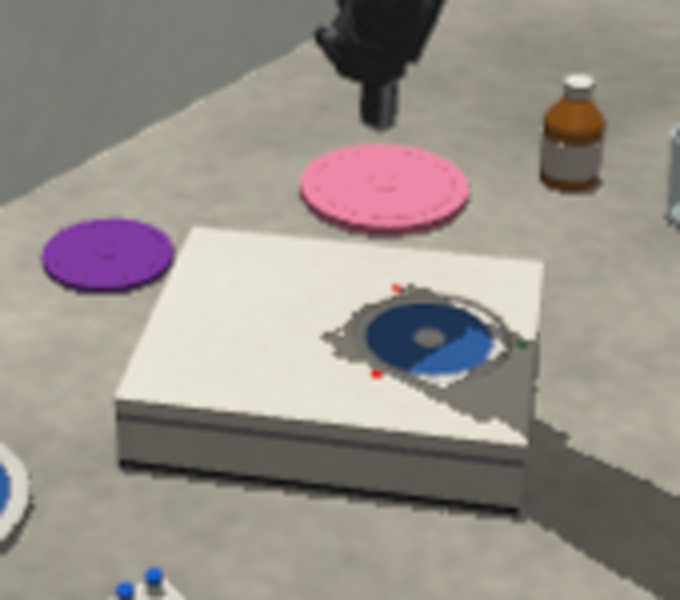

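Wrist-camera depth puts the cover level, with its top 2.5 mm below the deck at all three dots (within 0.1 mm). Nothing is touching it, and the other things in view have not moved. I am handing in the job.

```bash
python3 -c "
from plant import ctrl
print(ctrl.sign_off())"
```

```text
the job is handed in; nothing more can be done
None
```

The cover is fully home and level in the mouth, and the job is handed in at about 24 s of the 72 s allowed.

- **Sliding:** I pushed the cover across the deck with the half-open fingers behind its rim, without lifting it, until it dropped in. It then stood about 2.4 mm above the deck.
- **Pressing:** I pressed beside the green dot first, then the two red dots going counter-clockwise. Each pad sank until it met its stop, and I held each press for about 0.4 s or more at 20 to 25 N. The reported side force rose to about 11 N, so the total stayed under about 28 N.
- **Last checks:** The wrist camera's depth showed the cover's top 2.5 mm below the deck at all three dots, within 0.1 mm. The coarser side camera gave 2.2 to 2.5 mm.
- **Small disagreements:**
  - Pads 1 and 2 sank at a reading of about 5 to 7 N, below the stated 8 to 12 N.
  - The tool's height at the third stop was 0.6 to 0.8 mm lower than at the first two. I think the cover's tilt during the earlier presses explains this, since the depth check afterwards shows it level.
- **Other things:** In the last pictures the pink and purple discs and the bottle stand where they were. The larger blue disc, the rack and the beaker showed only in part, with no sign of having moved. The gripper was well clear at hand-in.

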